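# Put the pipette tip boxes right

## Robot

A 6-joint arm with a two-finger parallel gripper is mounted at the origin on the work surface. World frame = base frame: x ahead of the robot, y to its left, z up, the work surface at z = 0. Lengths are in m, angles in rad, forces in N, time in s.
With the tool pointing down it reaches from about 0.35 to 0.95 m from the base axis. Payload 17.4 kg.
Tool frame: the origin (TCP) lies at the very end of the fingers, on their centre line; the grasp point (between the pads) lies 19 mm behind it; z points along the fingers, y is the line along which they close (so a half turn about z gives the same grasp; the last joint's range is limited). The gripper opens to 93 mm and grips with 3 to 60 N. Pads are 15 mm wide; open, the fingers measure 128 mm over their backs; the gripper's body (75 mm by 188 mm) begins 65 mm behind the grasp point.
Start: joints at [1.286, 0.116, 1.442, -0, 1.584, -0.038], TCP at [0.165, 0.655, 0.219] pointing down, gripper open.
Joint ranges: [-2.83, 2.83], [-0.83, 2.19], [0.07, 2.5], [-1.14, 4.28], [0.01, 3], [-2.97, 2.97]. Speed limits (rad/s): [1.89, 1.89, 2.22, 3.14, 3.14, 3.14].

## Interface

Orientations are given as a unit quaternion [w, x, y, z].
In Python, from rig import get_state, snapshot, camera_params, hand_in, search_frame, cut_out, pinpoint gives the robot as it stands.
- The arm moves only by the shell command python3 -m creep 'ROWS' [OPENING] [FORCE]. ROWS is JSON, a list that holds one entry, the list of rows, each a list of 6 numbers: the shift along the tool's x, y, z in mm, then the turn, a rotation vector about the tool's x, y, z in rad. A call has 1 to 12 rows; each row shifts and turns the commanded pose from where the row before left it, along the tool's axes as they then stand; what a row does not reach is not made up. A row lasts 1/10 s, in which the tool goes at most 50 mm and 8.59 degrees, less where a joint would pass 70% of its speed; a pose out of reach is approached as far as the arm can. A call with a gripper value outside its range is refused whole. OPENING is the closure, from -1 (fully open) to 1 (shut), set as the call begins (- or left out, the last holds). The fingers move at their own pace and stop on an object; FORCE is the grip in N (left out, the last holds). Time passes only in rows, so rows that do not move let the fingers close. It gives the time, the measured TCP pose, the force, the opening and the grip force at its end, in the units of the state.
- get_state(): the state, without advancing time (a new reading comes with each control period).
- snapshot(name): name is "scene" or "top" or "wrist"; returns (picture, depth): 480x640x3 uint8, red, green, blue; 480x640 float32, m along the optical axis (not along the pixel's ray), 0 where there is no reading.
- camera_params(name): a dict with "camera_matrix" (3x3 intrinsics, pixels), "distortion" ([k1, k2, p1, p2, k3] as OpenCV has them; the pictures are not rectified), "R" (3x3) and "t" (3): a world point X has camera coordinates R X + t. Camera axes: x right, y down, z forward; pixel columns grow to the right and rows downward; lengths in m; the calibration is good to about 2 mm. A picture is of the moment at which its call begins: read the wrist's pose just before it. camera_params takes no time and is no camera call; for the wrist camera it gives the pose at the moment of the call.
- hand_in(): hands the job in; it is judged then, once.
Trained networks look in the newest picture that a camera, given by its name, has taken for a name from the list of things; names that differ only in an ending like _2 or _b are one class to them, and where a whole thing is asked for, a point or a joint stands for the part that bears it (a point fixed in the world has none). Each returns a list of dicts, best first, with "score" (0 to 1); they miss things now and then, are a little off and sometimes report something else, mostly with a low value. They report only what shows in the picture. A call takes as long as a camera call. They do not tell look-alikes from the thing itself.
- search_frame(camera, thing): "location" ([column, row] in pixels, amid what is visible of it).
- cut_out(camera, thing): "pixels" (480x640 bool, what is visible of it) and "location" ([column, row] in pixels, amid what is visible of it).
- pinpoint(camera, thing): "location" ([column, row] in pixels: a listed point, or the origin of a listed thing).
The state is a dict: "clock": time; "joints": joint angles; "dq": joint speeds; "tau": joint torques, N m; "ee_pos": TCP position; "ee_rot": TCP orientation; "ft_force": force on the tool from outside, world axes, zero at the start; "wrist_torque": the same for the moment, N m; "opening": opening from 0.0 (shut) to 1.0 (fully open); "grip_force": force on a finger pad.
Only numpy, scipy, OpenCV 4.12 (cv2) and the standard library are available. Lean on these libraries where they do the work, as an engineer would, in place of code of your own. Each camera call takes 0.05 s, during which the arm holds its last target. There are 200 camera calls.

## Task

Put the pipette tip boxes right without picking anything up: with a fingertip, tip over the shut box that stands on its short end, where it is, so that it lies flat on its white base with its clear lid on top, and push the raised lid of the open box over and gently down until it is fully shut. Leave everything else on the bench where it is.

Things in the scene. Friction and masses are not known exactly. Their poses are not given: they have to be found in the camera images.
- endbox: shut tip box, loose, 0.25 kg, standing on a 78 x 84 mm short end, 122 mm tall. Origin: centre of that end, on the bench; z up along the 122 mm, y along the 84 mm, x from white base (50 mm thick, face at -39 mm) to clear lid (28 mm thick, face at +39 mm). To be tipped towards its -x, over the bottom edge at x = -39 mm: it falls once leant 33 degrees. Lying right, its x axis points up
- endbox_centre (a point): centre of that box, 61 mm along its z from its origin; 39 mm above the bench when the box lies right. Push high on the lid face: pushed below mid-height the box slides (friction with the bench 0.5 to 0.7)
- openbox: open tip box with rows of tips, firmly fixed to the bench, sitting on its white base: 84 mm (x) x 122 mm (y), base 50 mm high. Origin under its centre; the lid is hinged on the long top edge at its +x side and closes towards its -x
- lid (a joint): angle of that box's lid (rad): 0 = fully shut, 1.57 = standing upright, grows as it opens, stop at 1.95. The lid is a clear hollow cap 84 x 122 x 28 mm; its stiff hinge (about 0.045 N m) keeps it at any angle, so it must be pushed all the way down
- lid_hinge (a point): middle of the lid's hinge line, 51 mm above the bench; the hinge line runs along the open box's y axis. Axes turn with the lid: its -x runs 84 mm from the hinge across the lid to the free edge, its z points to the flat outer top of the lid, 28 mm from the hinge plane
- lid_top (a point): centre of the flat outer top of the lid, 42 mm from the hinge line and 28 mm out; 78.5 mm above the bench when shut
- sparebox: bystander: a third tip box, same make (84 x 122 x 78 mm high), shut and sitting properly on its base; origin under its centre
- tube: bystander: upright capped plastic tube, 35 mm across the cap, 114 mm tall; origin under its centre
- marker: bystander: marker pen lying flat, 120 mm long, 15 mm thick; origin under it
- reagent: bystander: amber bottle, 56 mm diameter, 100 mm tall; origin under its centre
- jar: bystander: white jar, 64 mm diameter, 85 mm tall; origin under its centre
- beaker: bystander: glass beaker, 80 mm diameter, 100 mm tall; origin under its centre
- pipette: bystander: micropipette lying flat, about 250 mm long, 26 mm thick; origin under it
There are look-alikes about, which are no part of the job. Leave any purple look-alike of the endbox alone.

How it is judged:
At the end, for the whole second after the job is handed in: the box that stood on end lies at rest flat on its base on the bench, lid uppermost (x axis within 0.1 rad of straight up, centre below 44 mm), and the other box's lid is shut to within 0.06 rad (angle between endbox's own x axis and vertical below 0.1 rad and height (world z) of endbox_centre below 0.044 m and linear speed of endbox below 0.02 m/s and value of joint lid below 0.06 rad); the robot touches nothing.
It fails at once if the box that stands on end is lifted clear of the bench (its centre above 100 mm) (height (world z) of endbox_centre above 0.1 m).
It fails at once if that box is carried or shoved away: its centre more than 200 mm from where it started (tipping in place moves it about 105 mm) (distance of endbox_centre from where it was at the start of the episode above 0.2 m).
It fails at once if that box is squeezed or pushed by the fingers with over 35 N (contact force between the fingers and endbox above 35 N).
It fails at once if the lid is pressed or squeezed by the fingers with over 45 N (contact force between the fingers and openbox above 45 N).
It fails at once if a bystander is shifted by more than 30 mm or knocked over (distance of any of sparebox, tube, marker, reagent, jar, beaker, pipette from where it was at the start of the episode above 0.03 m or angle between any of sparebox, tube, marker, reagent, jar, beaker, pipette's own z axis and vertical above 0.4 rad).
It also fails if it takes over 48 s, if anything falls off the work surface, if the arm or the gripper's body presses on something with over 40 N, if the wrist force passes 120 N, or if a joint passes its speed limit or range.

## Working session

There is one attempt and no reset: what is moved stays moved. The work goes in short steps, Python scripts to look and compute and a shell command to move; the robot and the scene stay as the last step left them, time stands still between calls to the robot, and variables do not carry over. Pictures are saved under pics/ and viewed, at most 10 in all, crops included, and the job is handed in when it is done.

```bash
ls; mkdir -p pics
cat > h.py <<'E'
import numpy as np, cv2
from rig import *
from scipy.spatial.transform import Rotation as Rn
def cp(c):
    p=camera_params(c); return np.array(p["camera_matrix"]),np.array(p["distortion"]),np.array(p["R"]),np.array(p["t"])
def world(c,px,d,P=None):
    K,D,R,t=P or cp(c)
    n=cv2.undistortPoints(np.array(px,float).reshape(-1,1,2),K,D).reshape(-1,2)
    X=np.c_[n,np.ones(len(n))]*np.array(d).reshape(-1,1)
    return (X-t)@R
def onplane(c,px,z,P=None):
    K,D,R,t=P or cp(c)
    n=cv2.undistortPoints(np.array(px,float).reshape(-1,1,2),K,D).reshape(-1,2)
    r=np.c_[n,np.ones(len(n))]@R; o=-R.T@t
    return o+r*((z-o[2])/r[:,2])[:,None]
def cloud(c,depth,mask):
    v,u=np.nonzero(mask&(depth>0)); return world(c,np.c_[u,v],depth[v,u])
E
python3 - <<'E'
from h import *
ims=[]
for c in("scene","top"):
    im,d=snapshot(c); np.save(f"pics/{c}_d.npy",d); cv2.imwrite(f"pics/{c}0.png",im[:,:,::-1])
    for th in("endbox","openbox","sparebox","lid_hinge","lid_top","endbox_centre"):
        r=(pinpoint(c,th))
        for x in r[:4]:
            u,v=np.round(x["location"]).astype(int)
            print(c,th,round(x["score"],2),u,v,)
print(get_state()["ee_rot"],get_state()["clock"])
E
```

```text
pics
scene endbox 0.94 342 207
scene endbox 0.68 281 197
scene sparebox 0.92 277 288
scene lid_hinge 0.7 387 265
scene lid_top 0.76 387 252
scene endbox_centre 0.98 342 196
scene endbox_centre 0.53 233 265
top endbox 0.88 335 305
top endbox 0.86 394 282
top endbox 0.43 520 299
top endbox 0.31 257 257
top openbox 0.65 253 281
top sparebox 0.84 331 198
top sparebox 0.53 377 192
top lid_hinge 0.66 259 262
top lid_top 0.74 256 255
top endbox_centre 0.89 336 302
top endbox_centre 0.74 262 192
top endbox_centre 0.7 394 281
top endbox_centre 0.65 398 278
[ 3.68205820e-06  1.23074719e-01  9.92397407e-01 -7.50632068e-06] 0.7
```

View pics/scene0.png

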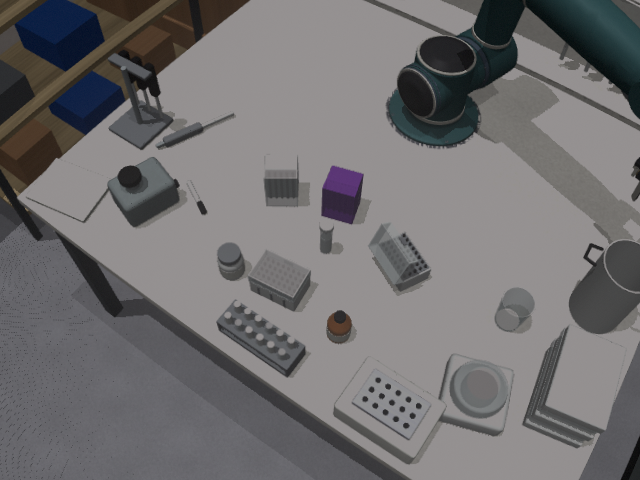

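View pics/top0.png

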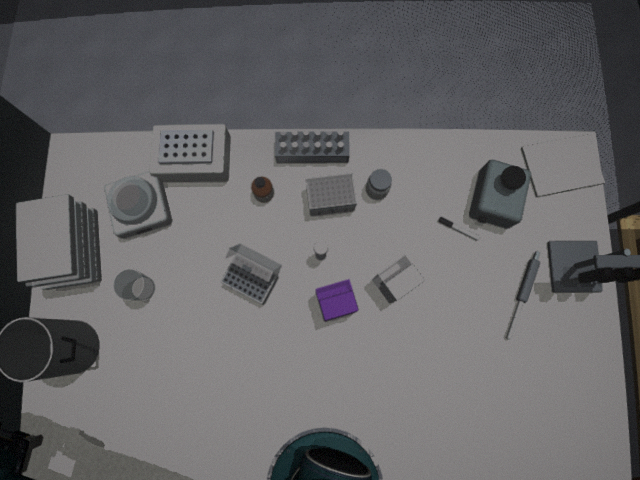

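Scene view: the candidates for endbox are the white standing box, scene (281,180) / top (398,280), and the purple look-alike, scene (342,195) / top (336,300). Sparebox is at top (331,195) and the open box at top (252,275). I choose the white one and check it in a close crop.

Run:
```python
from h import *
a=cv2.imread("pics/top0.png");b=cv2.imread("pics/scene0.png")
f=lambda i,u,v,r=40:cv2.resize(i[v-r:v+r,u-r:u+r],(400,300*0+300),interpolation=cv2.INTER_CUBIC)
g=np.vstack([np.hstack([f(a,400,280),f(b,281,180)]),np.hstack([f(a,252,275),f(b,400,258)])])
cv2.imwrite("pics/crop.png",np.clip(g*1.5,0,255).astype(np.uint8))
d=np.load("pics/top_d.npy")
for n,(u,v) in dict(end=(398,280),open=(252,275),purple=(336,300),tube=(320,252)).items():
    m=np.zeros(d.shape,bool); m[v-38:v+38,u-38:u+38]=1
    X=cloud("top",d,m)
    for lo,hi in ((.025,.049),(.049,.07),(.07,.1),(.1,.116),(.112,.13),(.13,.16)):
        s=X[(X[:,2]>lo)&(X[:,2]<hi)]
        if len(s)>15:
            (c,sz,an)=cv2.minAreaRect((s[:,:2]*1000).astype(np.float32)); print(n,lo,hi,len(s),np.round(c),np.round(sz),round(an,1),np.round(np.median(s[:,2]),4))
            print('   ',np.round(cv2.boxPoints((c,sz,an))).tolist())
```

```text
end 0.025 0.049 52 [ 489. -147.] [78.  2.] 34.8 0.0367
    [[457.0, -168.0], [458.0, -170.0], [522.0, -126.0], [521.0, -124.0]]
end 0.049 0.07 46 [ 490. -148.] [77.  4.] 33.8 0.0618
    [[457.0, -168.0], [459.0, -171.0], [523.0, -128.0], [521.0, -125.0]]
end 0.07 0.1 66 [ 490. -147.] [76.  2.] 34.9 0.0846
    [[458.0, -168.0], [459.0, -169.0], [521.0, -126.0], [520.0, -124.0]]
end 0.1 0.116 39 [ 489. -148.] [78.  3.] 34.9 0.1076
    [[456.0, -169.0], [458.0, -171.0], [522.0, -127.0], [520.0, -124.0]]
end 0.112 0.13 1174 [ 513. -182.] [79. 85.] 34.5 0.1229
    [[456.0, -169.0], [505.0, -240.0], [569.0, -195.0], [521.0, -125.0]]
open 0.025 0.049 132 [516. 192.] [121.  80.] 64.1 0.0473
    [[454.0, 155.0], [525.0, 120.0], [579.0, 230.0], [507.0, 264.0]]
open 0.049 0.07 1046 [530. 185.] [122. 110.] 62.7 0.053
    [[454.0, 156.0], [551.0, 106.0], [607.0, 214.0], [510.0, 264.0]]
open 0.07 0.1 197 [569. 162.] [122.  36.] 49.6 0.0857
    [[515.0, 127.0], [543.0, 103.0], [622.0, 196.0], [595.0, 220.0]]
open 0.1 0.116 110 [560. 167.] [124.  33.] 47.8 0.1081
    [[506.0, 132.0], [530.0, 110.0], [613.0, 201.0], [589.0, 224.0]]
open 0.112 0.13 152 [546. 178.] [120.  38.] 62.1 0.1219
    [[501.0, 134.0], [535.0, 116.0], [591.0, 222.0], [558.0, 240.0]]
open 0.13 0.16 612 [544. 180.] [121.  31.] 62.4 0.1354
    [[502.0, 134.0], [529.0, 119.0], [585.0, 226.0], [558.0, 240.0]]
purple 0.112 0.13 1192 [460. -28.] [78. 84.] 16.3 0.123
    [[411.0, 1.0], [434.0, -79.0], [510.0, -58.0], [486.0, 23.0]]
tube 0.025 0.049 23 [630.  23.] [124.  25.] 14.2 0.0302
    [[567.0, 20.0], [573.0, -4.0], [693.0, 26.0], [687.0, 51.0]]
tube 0.1 0.116 126 [584.   9.] [32. 33.] 90.0 0.1137
    [[568.0, -7.0], [601.0, -7.0], [601.0, 25.0], [568.0, 25.0]]
tube 0.112 0.13 379 [542. -19.] [120.  85.] 1.5 0.1213
    [[481.0, 22.0], [483.0, -63.0], [603.0, -60.0], [601.0, 25.0]]
```

View pics/crop.png

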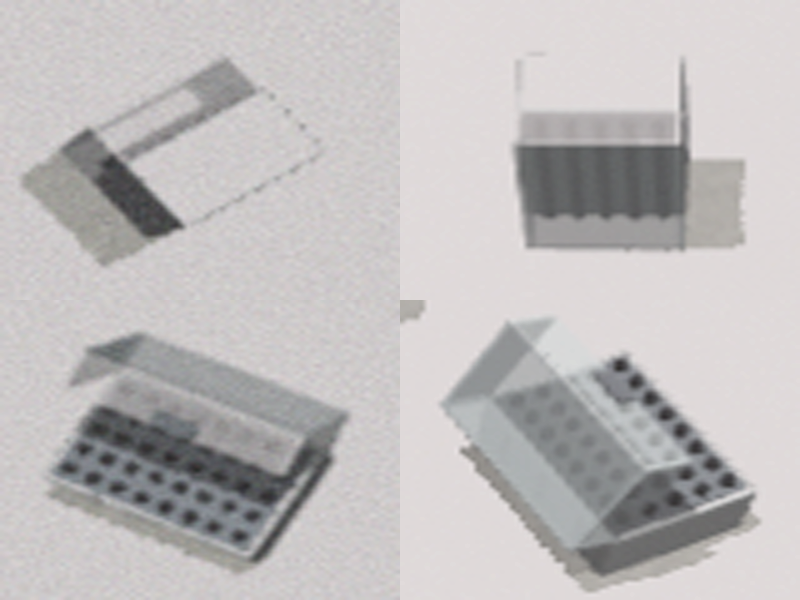

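The crops confirm it. The white box's clear lid band lies along the upper-left edge in the top view (D–C), so its +x is about (0.825, 0.565) and it tips towards the robot's right. The open box has its hinge on the far side at about (555, 172) mm, with the lid at about 1.15 rad. I'll do the lid first.

```bash
python3 -m creep '[[[-40,-29,0,0,0,0],[-40,-29,0,0,0,0],[-40,-29,0,0,0,0],[-40,-29,0,0,0,0],[-40,-29,0,0,0,0],[-40,-29,0,0,0,0],[-40,-29,0,0,0,0],[-40,-29,0,0,0,0],[-40,-29,0,0,0,0],[-40,-29,0,0,0,0],[-40,-29,0,0,0,0],[-40,-29,0,0,0,0]]]' 1 20
```

```text
clock: 1.9
ee_pos: [0.5464, 0.198, 0.219]
ee_rot: [0.0, 0.123, 0.992, 0.0]
ft_force: [0.9, 1.8, 0.5]
opening: 0.024
grip_force: 0.0
```

```bash
python3 -m creep '[[[-40,-29,0,0,0,0],[-6,-3,0,0,0,0.11],[0,0,0,0,0,0.11],[0,0,0,0,0,0]]]'
python3 - <<'E'
from h import *
im,d=snapshot("wrist"); cv2.imwrite("pics/w1.png",im[:,:,::-1])
s=get_state();R=Rn.from_quat(np.r_[s["ee_rot"][1:],s["ee_rot"][0]]).as_matrix();print(R.round(3),s["ee_pos"],s["joints"])
E
```

```text
clock: 2.3
ee_pos: [0.5824, 0.1571, 0.2185]
ee_rot: [-0.0, 0.233, 0.973, -0.0]
ft_force: [-0.4, -0.2, -0.7]
opening: 0.002
grip_force: 0.0
[[-0.894  0.448 -0.   ]
 [ 0.448  0.894  0.   ]
 [ 0.    -0.    -1.   ]] [0.58215832 0.15747834 0.21864185] [ 2.21873385e-01 -4.00965778e-02  1.60208225e+00  3.23116161e-05
  1.57968485e+00 -8.84121264e-01]
```

View pics/w1.png

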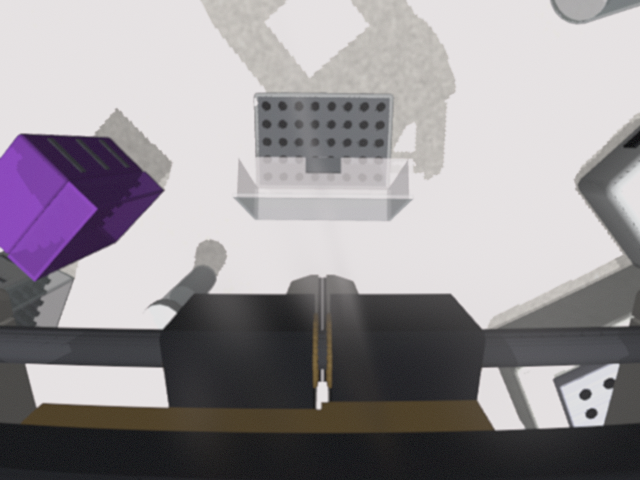

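The wrist view shows the open box straight ahead with its lid at (320,200). The closed fingers sit behind it, aligned and centred. I'll lower and push.

```bash
python3 -m creep '[[[0,0,48,0,0,0],[0,0,48,0,0,0],[12,0,0,0,0,0],[12,0,0,0,0,0],[10,0,1,0,0,0],[10,0,2,0,0,0],[8,0,3,0,0,0],[8,0,4,0,0,0],[7,0,6,0,0,0],[6,0,6,0,0,0],[4,0,4,0,0,0],[0,0,0,0,0,0]]]'
python3 - <<'E'
from h import *
im,d=snapshot("wrist"); cv2.imwrite("pics/w2.png",im[:,:,::-1])
E
```

```text
clock: 3.55
ee_pos: [0.5127, 0.1923, 0.0957]
ee_rot: [-0.001, 0.231, 0.973, -0.0]
ft_force: [-0.1, 0.7, -0.7]
opening: 0.002
grip_force: 0.0
```

View pics/w2.png

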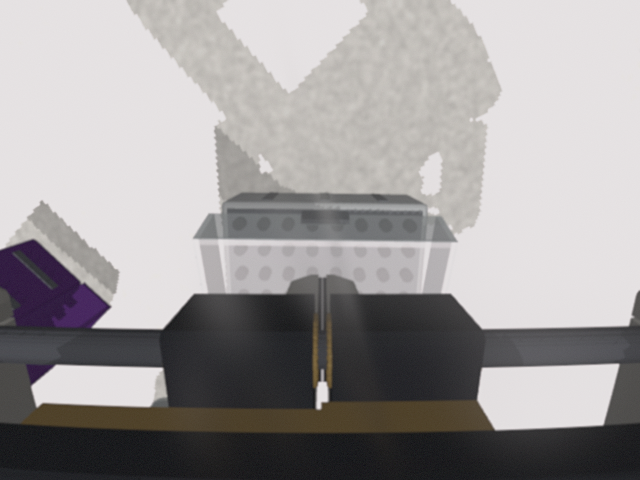

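The lid is nearly over: its free edge is at row 240, just above the base's front edge. I'll press it down gently.

```bash
python3 -m creep '[[[3,0,5,0,0,0],[2,0,5,0,0,0],[1,0,4,0,0,0],[0,0,2,0,0,0],[0,0,1,0,0,0],[0,0,0,0,0,0]]]'
```

```text
clock: 4.2
ee_pos: [0.5081, 0.1948, 0.0795]
ee_rot: [-0.0, 0.231, 0.973, -0.0]
ft_force: [-0.0, 0.2, 0.8]
opening: 0.001
grip_force: 0.0
```

```bash
python3 -m creep '[[[0,0,1,0,0,0],[0,0,0.5,0,0,0],[0,0,0,0,0,0]]]'
```

```text
clock: 4.5
ee_pos: [0.5082, 0.1949, 0.0787]
ee_rot: [0.0, 0.231, 0.973, 0.0]
ft_force: [-1.9, -0.4, 5.1]
opening: 0.002
grip_force: 2.6
```

```bash
python3 -m creep '[[[0,0,0.5,0,0,0],[0,0,0,0,0,0]]]'; python3 -m creep '[[[0,0,-20,0,0,0],[0,0,-45,0,0,0],[0,0,-45,0,0,0],[0,0,-30,0,0,0],[-26,-33.5,0,0,0,0],[-26,-33.5,0,0,0,0],[-26,-33.5,0,0,0,0],[-26,-33.5,0,0,0,0],[-26,-33.5,0,0,0,0],[-26,-33.5,0,0,0,0],[-26,-33.5,0,0,0,0],[-28,-33,0,0,0,0]]]'; python3 -m creep '[[[0,0,0,0,0,-0.133],[0,0,0,0,0,-0.133],[0,0,0,0,0,-0.133],[0,0,0,0,0,-0.133],[0,0,0,0,0,-0.133],[0,0,0,0,0,-0.133],[0,0,0,0,0,-0.133],[0,0,0,0,0,-0.133],[0,0,0,0,0,0]]]'
python3 - <<'E'
from h import *
im,d=snapshot("wrist"); cv2.imwrite("pics/w3.png",im[:,:,::-1])
s=get_state();R=Rn.from_quat(np.r_[s["ee_rot"][1:],s["ee_rot"][0]]).as_matrix();print(R.round(3),s["ee_pos"],s["joints"].__repr__())
im,d=snapshot("top")
# check lid: heights over open box
m=np.zeros(d.shape,bool);m[240:305,215:290]=1
X=cloud("top",d,m);e=np.array([.894,-.448]);f=np.array([.448,.894])
q=(X[:,:2]-[518,191]/np.array(1000.))
for a in(-.035,-.02,0,.02,.035):
    k=(abs(q@e-a)<.006)&(abs(q@f)<.05);print(a,np.median(X[k,2]).round(4))
E
```

```text
clock: 4.7
ee_pos: [0.5082, 0.195, 0.0787]
ee_rot: [0.0, 0.231, 0.973, 0.0]
ft_force: [-4.1, -1.1, 10.1]
opening: 0.003
grip_force: 4.9
clock: 5.9
ee_pos: [0.5752, -0.1403, 0.2179]
ee_rot: [0.0, 0.231, 0.973, -0.0]
ft_force: [1.0, 0.9, -0.5]
opening: 0.01
grip_force: 0.0
clock: 6.8
ee_pos: [0.5752, -0.1385, 0.2177]
ee_rot: [0.0, -0.295, 0.955, -0.0]
ft_force: [0.5, 0.6, 0.6]
opening: 0.004
grip_force: 0.0
[[-0.828 -0.56  -0.   ]
 [-0.56   0.828 -0.   ]
 [ 0.    -0.    -1.   ]] [ 0.57518695 -0.13849292  0.21761784] array([-2.79384232e-01, -6.50176675e-02,  1.62768324e+00, -2.37310144e-05,
        1.57892082e+00, -2.44455955e+00])
-0.035 0.0798
-0.02 0.0796
0 0.0798
0.02 0.0799
0.035 0.0797
```

View pics/w3.png

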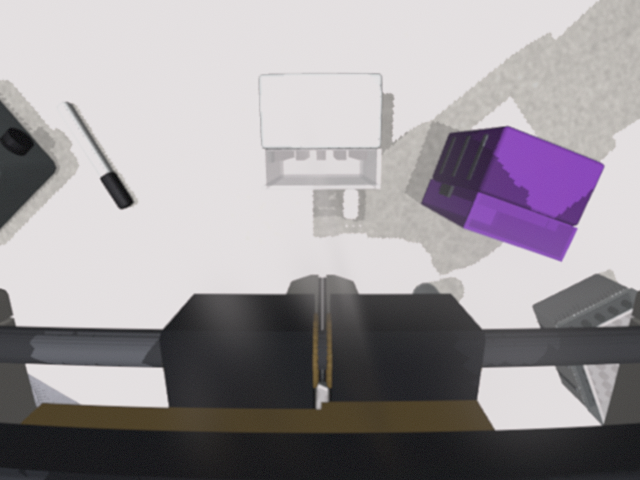

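The lid is flat: heights are level to 0.3 mm. The white endbox is at (321,130), centred, with its clear lid band at (321,167) facing the fingers and clear ground beyond. I'll lower and push high.

```bash
python3 -m creep '[[[0,0,40,0,0,0],[0,0,40,0,0,0],[0,0,28,0,0,0],[10,0,0,0,0,0],[10,0,0,0,0,0],[4,0,0,0,0,0],[4,0,0,0,0,0],[4,0,0,0,0,0],[4,0,0,0,0,0],[4,0,0,0,0,0],[4,0,0,0,0,0],[4,0,0,0,0,0]]]';  python3 -m creep '[[[4,0,0,0,0,0],[4,0,0,0,0,0],[4,0,0,0,0,0],[4,0,0,0,0,0],[4,0,0,0,0,0],[4,0,0,0,0,0]]]'
python3 - <<'E'
from h import *
im,d=snapshot("wrist"); cv2.imwrite("pics/w4.png",im[:,:,::-1])
E
```

```text
clock: 8.1
ee_pos: [0.5353, -0.1656, 0.1097]
ee_rot: [0.0, -0.294, 0.956, -0.0]
ft_force: [1.0, 0.4, 1.7]
opening: -0.0
grip_force: 0.8
clock: 8.7
ee_pos: [0.5153, -0.1792, 0.1096]
ee_rot: [-0.0, -0.294, 0.956, -0.0]
ft_force: [-0.4, 1.1, 1.3]
opening: 0.006
grip_force: 0.5
```

View pics/w4.png

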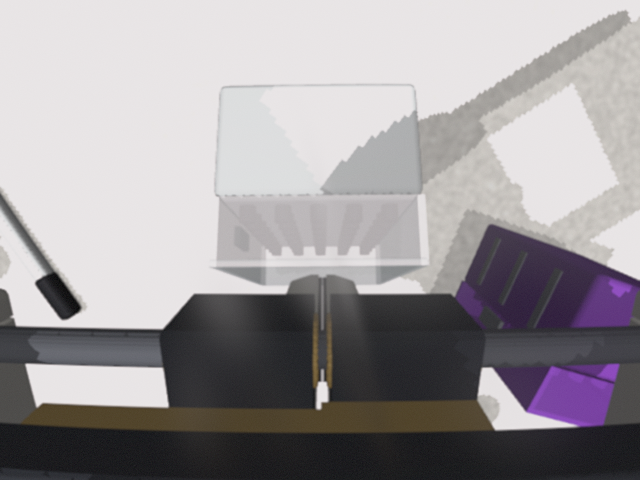

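The box (about 215–425, 85–280) is leaning away from the finger without twisting. I'll keep pushing.

```bash
python3 -m creep '[[[4,0,0,0,0,0],[4,0,0,0,0,0],[4,0,0,0,0,0],[4,0,0,0,0,0],[4,0,0,0,0,0],[4,0,0,0,0,0],[3,0,0,0,0,0],[0,0,0,0,0,0],[0,0,0,0,0,0]]]'
python3 - <<'E'
from h import *
im,d=snapshot("wrist"); cv2.imwrite("pics/w5.png",im[:,:,::-1])
E
```

```text
clock: 9.65
ee_pos: [0.4933, -0.1942, 0.1097]
ee_rot: [0.0, -0.294, 0.956, -0.0]
ft_force: [-0.4, 0.5, 0.2]
opening: 0.004
grip_force: 0.0
```

View pics/w5.png

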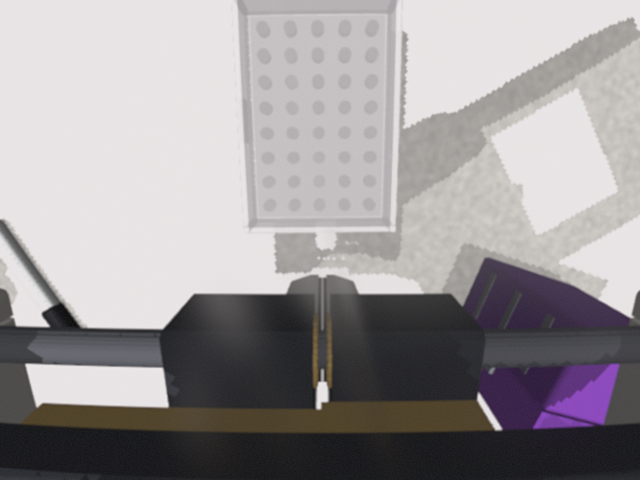

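The box has fallen and lies lid up at (320,120), clear of the fingers. I'll retreat upwards and check both boxes.

```bash
python3 -m creep '[[[-15,0,-30,0,0,0],[-15,0,-45,0,0,0],[-30,0,-40,0,0,0],[-40,0,0,0,0,0],[0,0,0,0,0,0],[0,0,0,0,0,0]]]'
python3 - <<'E'
from h import *
im,d=snapshot("scene"); cv2.imwrite("pics/s2.png",im[:,:,::-1])
X=cloud("scene",d,np.ones(d.shape,bool))
def fit(n,c,e,h):
    f=np.array([-e[1],e[0]]);q=X[:,:2]-c;k=(abs(q@e)<h[0])&(abs(q@f)<h[1])&(X[:,2]>.06)&(X[:,2]<.13)
    s=X[k];A=np.c_[q[k]@e,q[k]@f,np.ones(k.sum())];print(n,k.sum(),np.linalg.lstsq(A,s[:,2],rcond=None)[0].round(4),s[:,2].min().round(4),s[:,2].max().round(4))
e=np.array([.828,.56]);fit("end",np.array([.513,-.182])-.100*e,e,(.05,.035))
fit("open",np.array([.518,.191]),np.array([.894,-.448]),(.035,.05))
E
```

```text
clock: 10.3
ee_pos: [0.5761, -0.1374, 0.2239]
ee_rot: [-0.001, -0.295, 0.956, 0.0]
ft_force: [-1.0, -0.5, -0.0]
opening: 0.005
grip_force: 0.0
end 174 [0.0179 0.0247 0.0753] 0.0703 0.083
open 1024 [-0.0012 -0.0064  0.0774] 0.069 0.0869
```

View pics/s2.png

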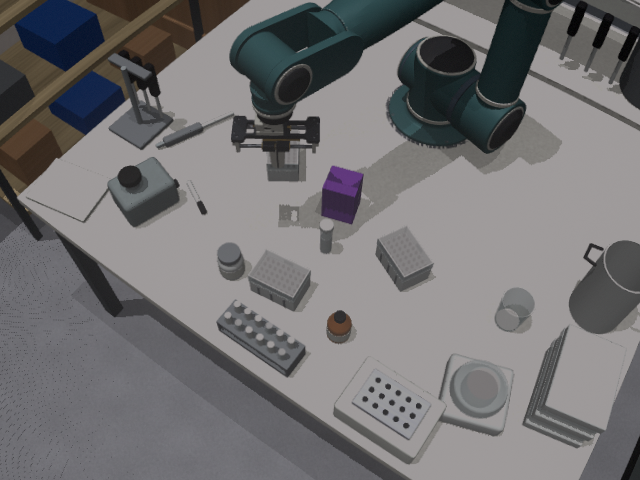

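Both boxes lie flat and shut, at scene (283,165) and (403,258), and nothing else has moved.

```bash
python3 -c "
from rig import *
print(hand_in())"
```

```text
the job is handed in; nothing more can be done
None
```

I tipped the standing box over flat on its base with its lid up, pushed the open box's lid fully shut, and handed the job in at about 10 s on the clock; no verdict came back.

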